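Ready the griddle: drip tray home, heat slider to its click-stop

TASK

Get the counter griddle ready for cooking: first push the pulled-out drip tray all the way home under the front edge, then push the black heat slider along its slot, away from the off end, until it drops into its click-stop at the orange mark, without running it on towards the red end. Do it by pushing with the fingertips only: grip or lift nothing, and leave the other things on the counter and griddle where they are.

Things in the scene. Friction and masses are not known exactly. Their poses are not given: they have to be found in the camera images.
- griddle: Fixed electric counter griddle, 300 mm deep (x), 400 mm wide (y), dark cooking plate 88 mm high, splash guards to 114 mm. Origin: centre of its footprint, on the counter. Its +x runs from its front (towards the robot) to its back, +y to its left. Its front 70 mm is a grey metal deck 72 mm high; the drip tray goes in under the left half, the heat slider stands on the deck right of it.
- drip_tray (a joint): How far the drip tray is pulled out, in m: 0 = home (its front plate against the griddle's front face), to 0.08. It closes towards griddle +x, with about 1.5 N of friction; over the last 3 mm a spring roller drops into a notch and draws it home; 1.5 mm past home is a hard stop. It takes some 6 N to come out again.
- tray_pull (a point): Middle of the front face of the drip tray's pull, a steel lip 110 mm wide (griddle y) whose front face reaches from 36 to 58 mm above the counter and stands 22 mm before the griddle's front face when home. It moves with the tray. Nothing stands below the lip's front.
- heat_slider (a joint): Travel of the heat slider, in m: 0 = off end (left), 0.060 = click-stop at the orange mark, 0.100 = red end (hard stop). It grows towards griddle -y. Friction about 1.5 N; within some 4 mm of 0.060 a spring roller drops into a notch and pulls the slider to 0.060 (the resistance dips); leaving the notch takes about 10 N. There is no other notch.
- heat_knob (a point): Centre of the slider's black knob, a block 30 mm (griddle x) by 20 mm (griddle y, the way it slides) and 21 mm high, with a white line across its top; its underside is 73 mm and its top 94 mm above the counter, it stands 118 mm before the griddle's origin. It moves with the slider.
- medium_mark (a point): Point on the deck in the middle of the slot, between the two orange bars (7 by 12 mm): the knob's white line stands over it when the slider is in its click-stop.
- turner: Wooden turner, 310 mm long, 15 mm thick, lying across the cooking plate, loose. Origin: underside, middle of its length. Leave alone.
- squeeze_bottle: Empty cream-coloured squeeze bottle, red flip-top lid, 60 mm diameter, 184 mm high, standing loose left of the griddle. Origin: centre of its foot. Leave alone.
- mug: Blue mug, 80 mm diameter, 85 mm high, loose, left of the griddle. Origin: centre of its foot. Leave alone.
- bowl: White ceramic bowl, 150 mm across, 62 mm high, loose, on the right. Origin: centre of its foot. Leave alone.
- shaker: Steel shaker, 44 mm diameter, 77 mm high, loose, left of the griddle. Origin: centre of its foot. Leave alone.
- orange_tray: Orange plastic tray, 180 by 260 mm, 30 mm high, loose, right of the griddle. Origin: centre of its underside. Leave alone.
- spice_jar: Amber glass jar with red lid, 56 mm diameter, 95 mm high, standing in the orange tray. Origin: centre of its foot. Leave alone.

How it is judged:
By the outcome, as a careful person would: the job done as asked, in the order asked, and still so for the second after the job is handed in, with the robot touching nothing.
It also fails if it takes over 45 s, if anything falls off the work surface, if the arm or the gripper's body presses on something with over 40 N, if the wrist force passes 120 N, or if a joint passes its speed limit or range.

ROBOT

A 6-joint arm with a two-finger parallel gripper is mounted at the origin on the work surface. World frame = base frame: x ahead of the robot, y to its left, z up, the work surface at z = 0. Lengths are in mm, angles in rad, forces in N, time in s.
With the tool pointing down it reaches from about 300 to 850 mm from the base axis. Payload 5.4 kg.
Tool frame: the origin (TCP) lies midway between the tips of the shut fingers; the grasp point (between the pads) lies 19 mm behind it; z points along the fingers, y is the line along which they close (so a half turn about z gives the same grasp; the last joint's range is limited). The gripper opens to 85 mm and grips with 20 to 120 N. Pads are 22 mm wide; open, the fingers measure 114 mm over their backs; the gripper's body (76 mm by 85 mm) begins 54 mm behind the grasp point. The pads swing forward as they close: fully open they stand 13 mm farther back than shut.
Start: joints at [0.9, 0.158, 1.597, -0, 1.386, -0.21], TCP at [255.689, 515.004, 231.299] pointing down, gripper open.
Joint ranges: [-2.91, 2.91], [-0.94, 2.29], [0.18, 2.7], [-1.29, 4.43], [0.17, 2.64], [-3, 3]. Speed limits (rad/s): [2.57, 2.57, 3.14, 3.14, 3.14, 3.14].

INTERFACE

Orientations are given as a unit quaternion [w, x, y, z].
In Python, from bench import bot gives the robot as it stands.
- The arm moves only by the tool carry_out, never from a script. Its arguments are lists of equal length, an entry for each row: "rotation": the turn, a rotation vector about the tool's x, y, z in rad, a list of three; "dp": the shift along the tool's x, y, z in cm, a list of three; "fingers": the opening in per cent of the stroke, from 0 (shut) to 100 (fully open). In form: {"rotation": [[wx, wy, wz], ...], "dp": [[dx, dy, dz], ...], "fingers": [fingers, ...]}. A call has 1 to 8 rows; each row shifts and turns the commanded pose from where the row before left it, along the tool's axes as they then stand; what a row does not reach is not made up. A row lasts 1/12 s, in which the tool goes at most 41.7 mm and 7.16 degrees, less where a joint would pass 70% of its speed; a pose out of reach is approached as far as the arm can. A call is refused whole if a number of a shift passes 4.17 or a number of a turn 0.125, either way. A call with a gripper value outside its range is refused whole. The fingers move at their own pace and stop on an object; "squeeze" is the grip in N (left out, the last holds). Time passes only in rows, so rows that do not move let the fingers close. It gives the time, the measured TCP pose, the force, the opening and the grip force at its end, in the units of the state.
- bot.state(): the state, without advancing time (a new reading comes with each control period).
- bot.camera(name): name is "scene" or "top" or "wrist"; returns a dict with "img" (420x560x3 uint8, red, green, blue), "K" (3x3 intrinsics, pixels), "origin" and "rotation" of the camera in the world. Camera axes: x right, y down, z forward; pixel columns grow to the right and rows downward; lengths in mm; the calibration is good to about 2 mm. The wrist camera is an equidistant fisheye: a pixel r from the principal point sees the ray r / f radians off the axis. A picture is of the moment at which its call begins. There is no depth.
- bot.finish_job(): hands the job in; it is judged then, once.
Trained networks look in a picture, given as the dict that the camera call returned (one of the last four; its "shot" number tells which), for a name from the list of things; names that differ only in an ending like _2 or _b are one class to them, and where a whole thing is asked for, a point or a joint stands for the part that bears it (a point fixed in the world has none). Each returns a list of dicts, best first, with "confidence" (0 to 1); they miss things now and then, are a little off and sometimes report something else, mostly with a low value. They report only what shows in the picture. A call takes as long as a camera call.
- bot.search_frame(picture, name): "position" ([x, y, z] in mm, in world coordinates, good to about 4 mm: the middle of the surface that is visible of it).
- bot.cut_out(picture, name): "pixels" (420x560 bool, what is visible of it).
The state is a dict: "time": time; "joint_pos": joint angles; "joint_vel": joint speeds; "joint_efforts": joint torques, N m; "tool_pos": TCP position; "eef_rot": TCP orientation; "wrist_force": force on the tool from outside, world axes, zero at the start; "wrist_torque": the same for the moment, N m; "width": opening from 0.0 (shut) to 1.0 (fully open); "grasp_force": force on a finger pad.
Only numpy, scipy, OpenCV 4.12 (cv2) and the standard library are available. Lean on these libraries where they do the work, as an engineer would, in place of code of your own. Each camera call takes 0.05 s, during which the arm holds its last target. There are 200 camera calls.

## Working session

There is one attempt and no reset: what is moved stays moved. The work goes in short steps, Python scripts to look and compute and a tool call to move; the robot and the scene stay as the last step left them, time stands still between calls to the robot, and variables do not carry over. Pictures are saved under pics/ and viewed, at most 10 in all, crops included, and the job is handed in when it is done.

Besides the shell and the picture viewer there is one more tool, called after "Call:" by a JSON object that holds its "op" and its "data", one argument or row to a line. carry_out: Moves the arm, as the interface text tells. Its arguments: {"type":"object","properties":{"rotation":{"type":"array","items":{"type":"array","items":{"type":"number"}}},"dp":{"type":"array","items":{"type":"array","items":{"type":"number"}}},"fingers":{"type":"array","items":{"type":"number"}},"squeeze":{"type":"number"}},"required":["rotation","dp","fingers"]}

```bash
mkdir -p pics; cat > h.py <<'E'
from bench import bot
import numpy as np, cv2
def save(p,n): cv2.imwrite(f'pics/{n}.png',p['img'][:,:,::-1])
def ray(p,u,v):
    K=np.array(p['K']);R=np.array(p['rotation']);d=R@np.linalg.solve(K,[u,v,1.]);return np.array(p['origin']),d
def onz(p,u,v,z):
    o,d=ray(p,u,v);return o+d*(z-o[2])/d[2]
def proj(p,X):
    c=np.array(p['rotation']).T@(np.array(X)-np.array(p['origin']));q=np.array(p['K'])@c;return q[:2]/q[2]
E
python3 - <<'E'
from h import *
s=bot.state();print(s['tool_pos'],s['eef_rot'],s['wrist_force'])
for c in('scene','top'):
    p=bot.camera(c);save(p,c+'1');print(c,p['origin'])
    for n in('griddle','tray_pull','heat_knob','medium_mark','turner','squeeze_bottle','mug','shaker','bowl','orange_tray'):
        print(n,[(np.round(r['position']),round(r['confidence'],2)) for r in bot.search_frame(p,n)[:2]])
E
```

```text
[255.33554431 514.5347753  230.30704081] [-3.96389657e-04  2.28381093e-01  9.73571364e-01 -8.47275941e-04] [-0.20305875  0.83378535  0.39747791]
scene [1329.8214127  -160.30374741  938.7257625 ]
griddle [(array([742., -63.,  92.]), 0.83)]
tray_pull [(array([ 542., -485.,    6.]), 0.64), (array([516.,  58.,  45.]), 0.63)]
heat_knob []
medium_mark [(array([510.,  59.,  47.]), 0.72)]
turner [(array([792., -15.,  91.]), 0.75)]
squeeze_bottle [(array([640., 381., 111.]), 0.68), (array([793., -14.,  92.]), 0.3)]
mug [(array([336., 364.,  56.]), 0.87), (array([540., 396.,  46.]), 0.63)]
shaker [(array([543., 393.,  44.]), 0.61)]
bowl [(array([ 278., -407.,   34.]), 0.86)]
orange_tray [(array([ 542., -484.,   -1.]), 0.9), (array([ 276., -407.,   33.]), 0.16)]
top [ 232.53154771  -48.70825006 1672.85751352]
griddle [(array([681., -50.,  90.]), 0.81), (array([531.,  60.,  22.]), 0.71)]
tray_pull [(array([533.,  58.,  24.]), 0.97)]
heat_knob []
medium_mark [(array([684., -50.,  86.]), 0.89)]
turner [(array([786.,  -8.,  94.]), 0.84)]
squeeze_bottle [(array([610., 383., 135.]), 0.88)]
mug [(array([319., 379.,  27.]), 0.98), (array([536.,  54.,  21.]), 0.47)]
shaker [(array([526., 395.,  64.]), 0.48), (array([787.,  -7.,  90.]), 0.26)]
bowl [(array([ 537., -475.,    3.]), 0.7), (array([ 305., -406.,   20.]), 0.64)]
orange_tray [(array([ 538., -478.,    6.]), 0.84)]
```

View pics/top1.png

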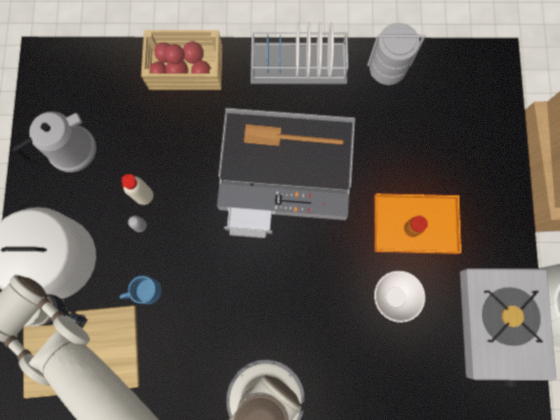

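View pics/scene1.png

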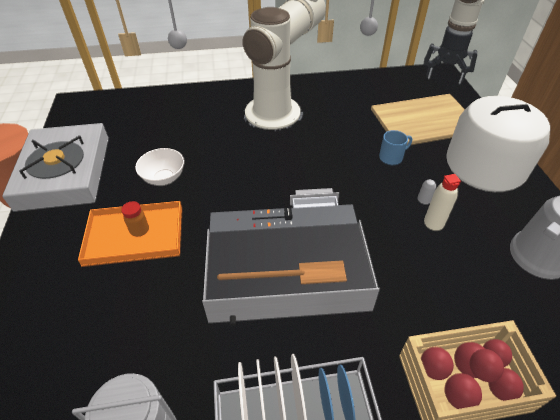

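The top view shows the griddle at about (220–355, 110–217), turned by a few degrees. The tray is out at (249, 221) and the knob is at (279, 200). I'll zoom in on the front deck.

```bash
python3 - <<'E'
from h import *
for c,(u,v,w,h) in (('top',(210,100,155,145)),('scene',(195,180,190,145))):
    p=bot.camera(c); cv2.imwrite(f'pics/{c}z.png',cv2.resize(p['img'][v:v+h,u:u+w,::-1],None,fx=4,fy=4,interpolation=cv2.INTER_CUBIC))
E
```

```text
(no output)
```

View pics/topz.png

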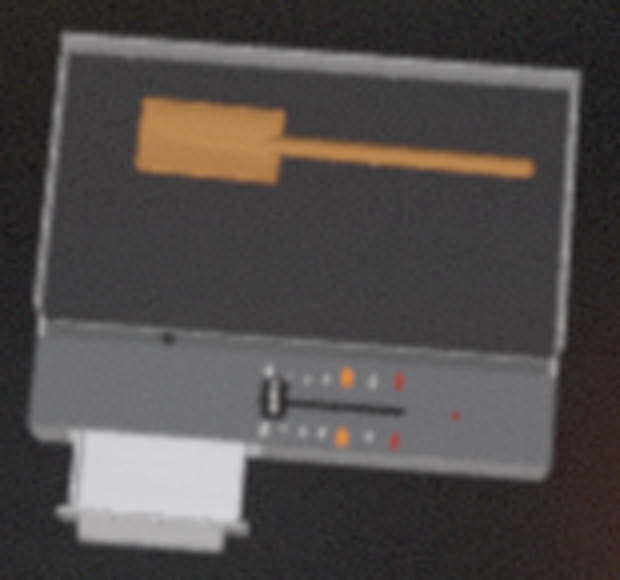

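View pics/scenez.png

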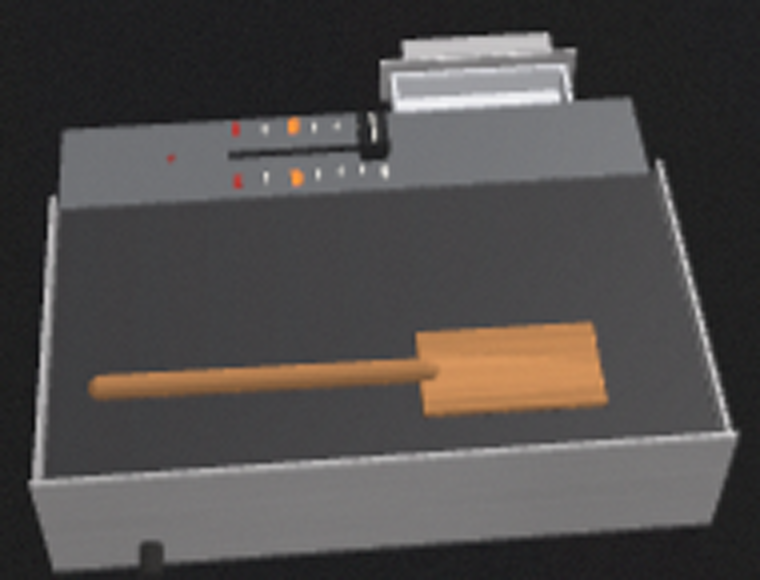

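The zooms show the knob at (273, 397), with its line near (274, 395), and the orange bars at (347, 378) and (342, 437). The front lip edge runs from (78, 545) to (225, 550), and the deck's front edge from (30, 437) to (549, 478). In the scene zoom the bars are at (293, 126) and (297, 177), and the knob's line is at (373, 127).

```bash
cat >> h.py <<'E'
def tri(rs):
    A=np.zeros((3,3));b=np.zeros(3)
    for o,d in rs:
        d=d/np.linalg.norm(d);M=np.eye(3)-np.outer(d,d);A+=M;b+=M@o
    return np.linalg.solve(A,b)
E
python3 - <<'E'
from h import *
t=bot.camera('top');s=bot.camera('scene')
T=lambda a,b:((a+.5)/4-.5+210,(b+.5)/4-.5+100)
S=lambda a,b:((a+.5)/4-.5+195,(b+.5)/4-.5+180)
for n,a,b,z in(('bar back',(347,378),(297,177),72),('bar front',(342,437),(293,126),72),('knobline',(274,394),(373,127),94),('deckL',(30,437),(631,98),72),('deckR',(549,478),(62,131),72),('lipL',(78,545),(548,34),58),('lipR',(225,550),(403,40),58)):
    print(n,*[np.round(x,1) for x in(onz(t,*T(*a),z),onz(s,*S(*b),z),tri([ray(t,*T(*a)),ray(s,*S(*b))]))])
E
```

```text
Traceback (most recent call last):
  File "h.py", line 7, in onz
    o,d=ray(p,u,v);return o+d*(z-o[2])/d[2]
        ~~~^^^^^^^
  File "h.py", line 5, in ray
    K=np.array(p['K']);R=np.array(p['rotation']);d=R@np.linalg.solve(K,[u,v,1.]);return np.array(p['origin']),d
                                                   ~^~~~~~~~~~~~~~~~~~~~~~~~~~~~
ValueError: matmul: Input operand 1 has a mismatch in its core dimension 0, with gufunc signature (n?,k),(k,m?)->(n?,m?) (size 3 is different from 4)
```

```bash
sed -i "s/np.array(p\['rotation'\])/rot(p['rotation'])/" h.py; cat >> h.py <<'E'
from scipy.spatial.transform import Rotation
def rot(q): return Rotation.from_quat(np.roll(q,-1)).as_matrix()
E
cat > m.py <<'E'
from h import *
t=bot.camera('top');s=bot.camera('scene')
T=lambda a,b:((a+.5)/4-.5+210,(b+.5)/4-.5+100)
S=lambda a,b:((a+.5)/4-.5+195,(b+.5)/4-.5+180)
for n,a,b,z in(('bar back',(347,378),(297,177),72),('bar front',(342,437),(293,126),72),('knobline',(274,394),(373,127),94),('deckL',(30,437),(631,98),72),('deckR',(549,478),(62,131),72),('lipL',(78,545),(548,34),58),('lipR',(225,550),(403,40),58)):
    print(n,*[np.round(x,1) for x in(onz(t,*T(*a),z),onz(s,*S(*b),z),tri([ray(t,*T(*a)),ray(s,*S(*b))]))])
E
python3 m.py
```

```text
bar back [615.1 -89.8  72. ] [612.8 -91.3  72. ] [614.6 -90.6  74. ]
bar front [568.8 -85.9  72. ] [566.6 -88.1  72. ] [568.3 -87.1  73.8]
knobline [597.2 -34.   94. ] [595.1 -36.3  94. ] [596.6 -35.3  95.6]
deckL [567.8 152.6  72. ] [576.7 152.3  72. ] [569.7 154.4  64. ]
deckR [ 537.6 -243.4   72. ] [ 546.8 -247.4   72. ] [ 539.2 -246.3   63.4]
lipL [486.6 115.4  58. ] [492.2 113.   58. ] [487.3 115.2  52.8]
lipR [483.3   3.   58. ] [481.9   4.7  58. ] [483.2   3.7  59.3]
```

Call:
{"op": "carry_out", "data": {
  "rotation": [
    [0, 0, -0.096],
    [0, 0, -0.096],
    [0, 0, -0.096],
    [0, 0, -0.096],
    [0, 0, 0],
    [0, 0, 0],
    [0, 0, 0],
    [0, 0, 0]
  ],
  "dp": [
    [0, 0, 0],
    [0, 0, 0],
    [0, 0, 0],
    [0, 0, 0],
    [-1.6, -3, 0],
    [-1.6, -3, 0],
    [-1.6, -3, 0],
    [-1.6, -3, 0]
  ],
  "fingers": [0, 0, 0, 0, 0, 0, 0, 0],
  "squeeze": 20
}}

```text
time: 2.07
tool_pos: [310.5, 389.2, 231.3]
eef_rot: [0.0, 0.038, 0.999, 0.0]
wrist_force: [0.6, 1.1, -0.3]
width: -0.006
grasp_force: 0.0
```

Call:
{"op": "carry_out", "data": {
  "rotation": [
    [0, 0, 0],
    [0, 0, 0],
    [0, 0, 0],
    [0, 0, 0],
    [0, 0, 0],
    [0, 0, 0],
    [0, 0, 0],
    [0, 0, 0]
  ],
  "dp": [
    [-1.6, -3, 0],
    [-1.6, -3, 0],
    [-1.6, -3, 0],
    [-1.6, -3, 0],
    [-1.6, -3, 0],
    [-1.6, -3, 0],
    [-1.6, -3, 0],
    [-1.6, -3, 0]
  ],
  "fingers": [0, 0, 0, 0, 0, 0, 0, 0]
}}

```text
time: 2.73
tool_pos: [419.9, 139.7, 231.6]
eef_rot: [0.0, 0.038, 0.999, 0.0]
wrist_force: [0.8, -0.1, 0.8]
width: -0.0
grasp_force: 0.0
```

```bash
cat > g.py <<'E'
from h import *
import sys
def go(P):
    s=bot.state();R=rot(s['eef_rot']);p=np.array(s['tool_pos'])
    print('t',round(s['time'],2),'tcp',np.round(p,1),'x',np.round(R[:,0],3),'z',np.round(R[:,2],3),'F',np.round(s['wrist_force'],1),'w',round(s['width'],2))
    print('tool cm',np.round(R.T@(np.array(P)-p)/10,2))
go([float(a) for a in sys.argv[1:4]])
E
python3 g.py 445 62.5 231
```

```text
t 2.73 tcp [419.9 139.7 231.6] x [-0.997  0.077 -0.001] z [ 0.001  0.    -1.   ] F [ 0.8 -0.1  0.8] w -0.0
tool cm [-3.09 -7.51  0.06]
```

Call:
{"op": "carry_out", "data": {
  "rotation": [
    [0, 0, 0],
    [0, 0, 0],
    [0, 0, 0],
    [0, 0, 0],
    [0, 0, 0],
    [0, 0, 0],
    [0, 0, 0],
    [0, 0, 0]
  ],
  "dp": [
    [-1, -2.5, 0],
    [-1, -2.5, 0],
    [-1, -2.5, 0],
    [0, 0, 3.7],
    [0, 0, 3.7],
    [0, 0, 3.7],
    [0, 0, 3.7],
    [0, 0, 3.7]
  ],
  "fingers": [0, 0, 0, 0, 0, 0, 0, 0]
}}

```text
time: 3.4
tool_pos: [443.8, 64.1, 45.1]
eef_rot: [0.001, 0.039, 0.999, -0.0]
wrist_force: [0.3, 0.6, -0.4]
width: 0.002
grasp_force: 0.0
```

```bash
python3 g.py 445 62.5 46; python3 - <<'E'
from h import *
p=bot.camera('wrist');t=bot.camera('top');save(p,'w1')
a=cv2.resize(t['img'][170:250,210:320,::-1],(560,407))
cv2.imwrite('pics/w1.png',np.hstack([p['img'][:,:,::-1][::1,::1],np.zeros((420,10,3),np.uint8)])[:, :560] if 0 else np.vstack([cv2.resize(p['img'][:,:,::-1],(400,300)),cv2.resize(a,(400,291))]))
E
```

```text
t 3.4 tcp [443.8  64.1  45.1] x [-0.997  0.077 -0.001] z [ 0.001 -0.    -1.   ] F [ 0.3  0.6 -0.4] w 0.0
tool cm [-0.14 -0.15 -0.09]
```

View pics/w1.png

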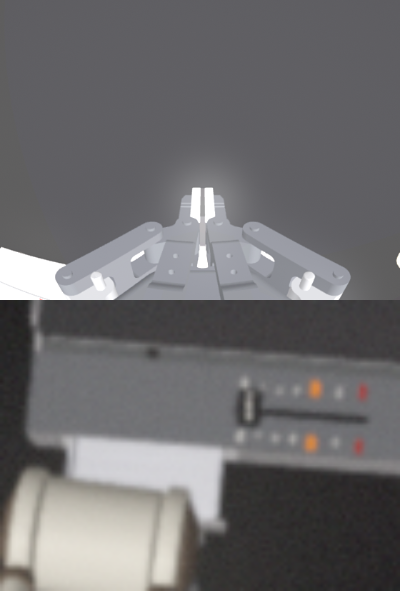

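The tips are shut and just in front of the lip. Now I push along griddle +x.

Call:
{"op": "carry_out", "data": {
  "rotation": [
    [0, 0, 0],
    [0, 0, 0],
    [0, 0, 0],
    [0, 0, 0],
    [0, 0, 0],
    [0, 0, 0],
    [0, 0, 0]
  ],
  "dp": [
    [-1, -0.1, 0],
    [-1, 0, 0],
    [-1, 0, 0],
    [-0.5, 0, 0],
    [-0.5, 0, 0],
    [-0.5, 0, 0],
    [-0.5, 0, 0]
  ],
  "fingers": [0, 0, 0, 0, 0, 0, 0]
}}

```text
time: 4.08
tool_pos: [493.7, 59.5, 47.0]
eef_rot: [0.0, 0.038, 0.999, -0.0]
wrist_force: [-3.5, -0.0, 1.9]
width: 0.003
grasp_force: 1.5
```

Call:
{"op": "carry_out", "data": {
  "rotation": [
    [0, 0, 0],
    [0, 0, 0],
    [0, 0, 0],
    [0, 0, 0],
    [0, 0, 0],
    [0, 0, 0]
  ],
  "dp": [
    [-0.5, 0, 0],
    [-0.5, 0, 0],
    [-0.5, 0, 0],
    [-0.5, 0, 0],
    [-0.5, 0, 0],
    [-0.5, 0, 0]
  ],
  "fingers": [0, 0, 0, 0, 0, 0]
}}

```text
time: 4.58
tool_pos: [523.8, 57.2, 46.2]
eef_rot: [-0.0, 0.038, 0.999, 0.0]
wrist_force: [-2.0, 0.7, 1.5]
width: -0.0
grasp_force: 1.5
```

Contact, with a force of 2 to 3.5 N. I'll go on in small steps, watching for the notch and the stop.

Call:
{"op": "carry_out", "data": {
  "rotation": [
    [0, 0, 0],
    [0, 0, 0],
    [0, 0, 0]
  ],
  "dp": [
    [-0.3, 0, 0],
    [-0.3, 0, 0],
    [-0.3, 0, 0]
  ],
  "fingers": [0, 0, 0]
}}

```text
time: 4.83
tool_pos: [532.6, 56.4, 46.2]
eef_rot: [0.0, 0.038, 0.999, 0.0]
wrist_force: [-2.0, 1.2, 0.5]
width: -0.002
grasp_force: 0.8
```

Call:
{"op": "carry_out", "data": {
  "rotation": [
    [0, 0, 0],
    [0, 0, 0]
  ],
  "dp": [
    [-0.2, 0, 0],
    [-0.1, 0, 0]
  ],
  "fingers": [0, 0]
}}

```text
time: 5.0
tool_pos: [536.3, 56.0, 46.5]
eef_rot: [0.001, 0.038, 0.999, -0.0]
wrist_force: [0.8, -0.4, 0.8]
width: -0.004
grasp_force: 0.0
```

Call:
{"op": "carry_out", "data": {
  "rotation": [
    [0, 0, 0],
    [0, 0, 0]
  ],
  "dp": [
    [-0.1, 0, 0],
    [-0.1, 0, 0]
  ],
  "fingers": [0, 0]
}}

```text
time: 5.17
tool_pos: [537.2, 56.0, 46.4]
eef_rot: [-0.0, 0.038, 0.999, -0.0]
wrist_force: [-3.4, 0.6, 0.5]
width: -0.003
grasp_force: 1.5
```

Call:
{"op": "carry_out", "data": {
  "rotation": [
    [0, 0, 0],
    [0, 0, 0]
  ],
  "dp": [
    [-0.1, 0, 0],
    [0, 0, 0]
  ],
  "fingers": [0, 0]
}}

```text
time: 5.33
tool_pos: [537.6, 56.0, 46.1]
eef_rot: [-0.001, 0.038, 0.999, -0.0]
wrist_force: [-4.7, -0.9, 3.1]
width: -0.006
grasp_force: 2.1
```

Call:
{"op": "carry_out", "data": {
  "rotation": [
    [0, 0, 0],
    [0, 0, 0],
    [0, 0, 0],
    [0, 0, 0],
    [0, 0, 0],
    [0, 0, 0]
  ],
  "dp": [
    [1, 0, 0],
    [2, 0, 0],
    [1, 0, 0],
    [0, 0, -3.5],
    [0, 0, -3.5],
    [0, 0, -3]
  ],
  "fingers": [0, 0, 0, 0, 0, 0]
}}

```text
time: 5.83
tool_pos: [498.7, 59.0, 148.1]
eef_rot: [0.001, 0.038, 0.999, -0.0]
wrist_force: [1.4, -1.0, 0.1]
width: -0.001
grasp_force: 0.0
```

```bash
python3 g.py 598.7 5 146; python3 - <<'E'
from h import *
p=bot.camera('scene')
cv2.imwrite('pics/s2.png',cv2.resize(p['img'][150:295,195:385,::-1],None,fx=4,fy=4,interpolation=cv2.INTER_CUBIC))
E
```

```text
t 5.83 tcp [498.7  59.  148.1] x [-0.997  0.077 -0.002] z [ 0.002 -0.    -1.   ] F [ 1.4 -1.   0.1] w -0.0
tool cm [-10.38  -4.62   0.23]
```

View pics/s2.png

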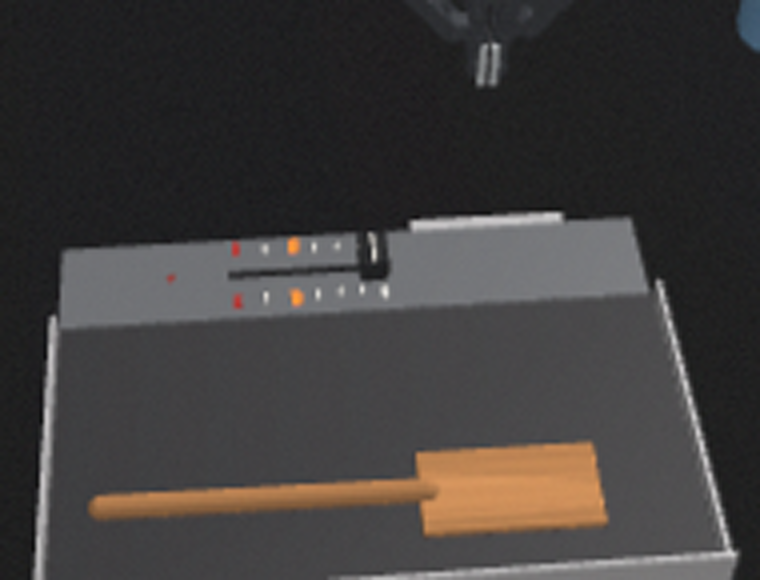

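The tray is home: only the thin lip shows at (487, 221). The knob is unchanged at (373, 255). Now I move to the knob's left side.

Call:
{"op": "carry_out", "data": {
  "rotation": [
    [0, 0, 0],
    [0, 0, 0],
    [0, 0, 0],
    [0, 0, 0],
    [0, 0, 0],
    [0, 0, 0],
    [0, 0, 0]
  ],
  "dp": [
    [-2.6, -1.15, 0],
    [-2.6, -1.15, 0],
    [-2.6, -1.15, 0],
    [-2.6, -1.15, 0],
    [0, 0, 3],
    [0, 0, 2.5],
    [0, 0, 1.1]
  ],
  "fingers": [0, 0, 0, 0, 0, 0, 0]
}}

```text
time: 6.47
tool_pos: [597.0, 5.2, 76.5]
eef_rot: [-0.002, 0.039, 0.999, 0.0]
wrist_force: [-1.4, 0.2, -1.2]
width: 0.002
grasp_force: 0.0
```

```bash
python3 g.py 598.7 5 82
```

```text
t 6.47 tcp [597.    5.2  76.5] x [-0.997  0.077  0.004] z [-0.004  0.001 -1.   ] F [-1.4  0.2 -1.2] w 0.0
tool cm [-0.17 -0.01 -0.55]
```

Call:
{"op": "carry_out", "data": {
  "rotation": [
    [0, 0, 0],
    [0, 0, 0],
    [0, 0, 0],
    [0, 0, 0]
  ],
  "dp": [
    [0, 0, -0.2],
    [0, -0.4, 0],
    [0, -0.4, 0],
    [0, 0, 0]
  ],
  "fingers": [0, 0, 0, 0]
}}

```text
time: 6.8
tool_pos: [599.5, -3.8, 84.5]
eef_rot: [0.002, 0.039, 0.999, -0.001]
wrist_force: [1.3, -0.4, 0.6]
width: 0.001
grasp_force: 0.0
```

Call:
{"op": "carry_out", "data": {
  "rotation": [
    [0, 0, 0],
    [0, 0, 0],
    [0, 0, 0]
  ],
  "dp": [
    [0, -0.3, 0],
    [0, -0.3, 0],
    [0, -0.3, 0]
  ],
  "fingers": [0, 0, 0]
}}

```text
time: 7.05
tool_pos: [597.6, -12.1, 83.0]
eef_rot: [0.001, 0.038, 0.999, -0.0]
wrist_force: [-0.0, 0.7, -0.6]
width: -0.001
grasp_force: 0.0
```

Call:
{"op": "carry_out", "data": {
  "rotation": [
    [0, 0, 0],
    [0, 0, 0],
    [0, 0, 0]
  ],
  "dp": [
    [0, -0.3, 0],
    [0, -0.3, 0],
    [0, -0.3, 0]
  ],
  "fingers": [0, 0, 0]
}}

```text
time: 7.3
tool_pos: [597.0, -20.6, 82.8]
eef_rot: [0.0, 0.038, 0.999, 0.0]
wrist_force: [-0.1, 3.2, 2.8]
width: 0.002
grasp_force: 2.1
```

Contact. I'll advance 27 mm, still well short of the mark, and then look.

Call:
{"op": "carry_out", "data": {
  "rotation": [
    [0, 0, 0],
    [0, 0, 0],
    [0, 0, 0],
    [0, 0, 0],
    [0, 0, 0],
    [0, 0, 0]
  ],
  "dp": [
    [0, -0.5, 0],
    [0, -0.5, 0],
    [0, -0.5, 0],
    [0, -0.5, 0],
    [0, -0.4, 0],
    [0, -0.3, 0]
  ],
  "fingers": [0, 0, 0, 0, 0, 0]
}}

```text
time: 7.8
tool_pos: [594.8, -48.5, 82.7]
eef_rot: [0.0, 0.039, 0.999, -0.0]
wrist_force: [0.1, 3.4, 5.2]
width: 0.004
grasp_force: 2.5
```

```bash
python3 g.py 598.7 5 82; python3 - <<'E'
from h import *
p=bot.camera('scene')
cv2.imwrite('pics/s3.png',cv2.resize(p['img'][190:250,230:330,::-1],None,fx=8,fy=8,interpolation=cv2.INTER_CUBIC))
E
```

```text
t 7.8 tcp [594.8 -48.5  82.7] x [-0.997  0.077 -0.001] z [ 0.001 -0.001 -1.   ] F [0.1 3.4 5.2] w 0.0
tool cm [0.02 5.37 0.06]
```

View pics/s3.png

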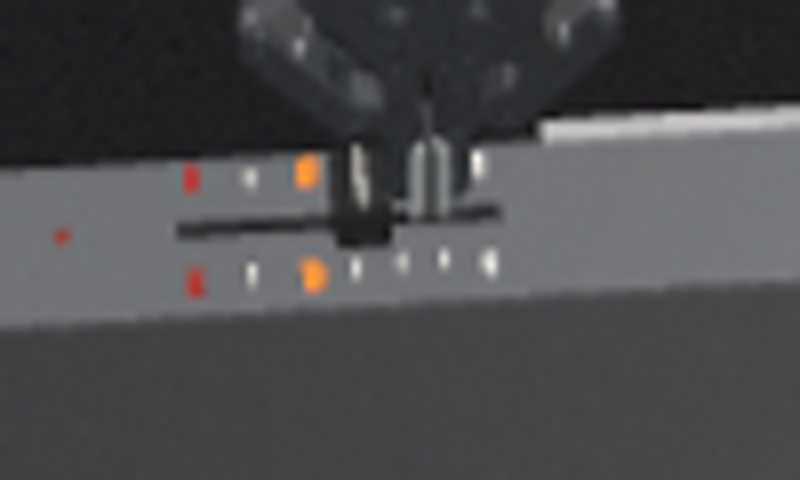

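The knob's white line is at (361, 178) in the crop, and the orange bars are at (307, 171) and (314, 275). The fingertip touches the knob's left side.

```bash
python3 - <<'E'
from h import *
p=bot.camera('scene')
f=lambda a,b,z:onz(p,(a+.5)/8-.5+230,(b+.5)/8-.5+190,z)
k=f(361,178,95);m=(f(307,171,73.5)+f(314,275,73.5))/2;gy=np.array([.076,.997,0])
print(k,m,(k-m)@gy)
E
```

```text
[592.10378946 -72.1013149   95.        ] [590.74264827 -89.79810635  73.5       ] 17.747147808382113
```

Call:
{"op": "carry_out", "data": {
  "rotation": [
    [0, 0, 0],
    [0, 0, 0],
    [0, 0, 0],
    [0, 0, 0]
  ],
  "dp": [
    [0, -0.3, 0],
    [0, -0.3, 0],
    [0, -0.3, 0],
    [0, -0.2, 0]
  ],
  "fingers": [0, 0, 0, 0]
}}

```text
time: 8.23
tool_pos: [593.3, -58.9, 81.9]
eef_rot: [-0.0, 0.038, 0.999, 0.0]
wrist_force: [0.9, 2.2, 0.8]
width: -0.001
grasp_force: 1.4
```

Call:
{"op": "carry_out", "data": {
  "rotation": [
    [0, 0, 0],
    [0, 0, 0]
  ],
  "dp": [
    [0, -0.1, 0],
    [0, 0, 0]
  ],
  "fingers": [0, 0]
}}

```text
time: 8.4
tool_pos: [593.2, -60.2, 81.9]
eef_rot: [-0.0, 0.039, 0.999, -0.0]
wrist_force: [-0.1, -0.1, -0.5]
width: 0.0
grasp_force: 0.1
```

Call:
{"op": "carry_out", "data": {
  "rotation": [
    [0, 0, 0],
    [0, 0, 0]
  ],
  "dp": [
    [0, -0.1, 0],
    [0, 0, 0]
  ],
  "fingers": [0, 0]
}}

```text
time: 8.57
tool_pos: [593.2, -61.1, 82.0]
eef_rot: [-0.0, 0.038, 0.999, -0.0]
wrist_force: [-0.4, -0.7, -1.3]
width: -0.0
grasp_force: 0.0
```

The force has dropped to zero, so the notch has probably caught it. A 2 mm check should meet no contact. Then I retreat.

Call:
{"op": "carry_out", "data": {
  "rotation": [
    [0, 0, 0],
    [0, 0, 0],
    [0, 0, 0]
  ],
  "dp": [
    [0, -0.1, 0],
    [0, -0.1, 0],
    [0, 0, 0]
  ],
  "fingers": [0, 0, 0]
}}

```text
time: 8.82
tool_pos: [593.3, -62.9, 82.2]
eef_rot: [-0.0, 0.038, 0.999, -0.0]
wrist_force: [0.7, -0.1, -0.1]
width: 0.0
grasp_force: 0.0
```

Call:
{"op": "carry_out", "data": {
  "rotation": [
    [0, 0, 0],
    [0, 0, 0],
    [0, 0, 0],
    [0, 0, 0],
    [0, 0, 0],
    [0, 0, 0],
    [0, 0, 0],
    [0, 0, 0]
  ],
  "dp": [
    [0, 1, 0],
    [0, 1, 0],
    [0, 0, -3],
    [0, 0, -4],
    [0, 0, -3],
    [3.5, 0, 0],
    [3.5, 0, 0],
    [3.5, 0, 0]
  ],
  "fingers": [0, 0, 0, 0, 0, 0, 0, 0]
}}

```text
time: 9.48
tool_pos: [489.5, -33.6, 182.9]
eef_rot: [0.001, 0.038, 0.999, -0.0]
wrist_force: [-1.1, -0.2, 0.5]
width: -0.001
grasp_force: 0.0
```

```bash
python3 g.py 598.7 5 82; python3 - <<'E'
from h import *
p=bot.camera('scene')
cv2.imwrite('pics/s4.png',cv2.resize(p['img'][190:250,230:330,::-1],None,fx=8,fy=8,interpolation=cv2.INTER_CUBIC))
E
```

```text
t 9.48 tcp [489.5 -33.6 182.9] x [-0.997  0.076 -0.001] z [ 0.001 -0.    -1.   ] F [-1.1 -0.2  0.5] w -0.0
tool cm [-10.58   4.67  10.11]
```

View pics/s4.png

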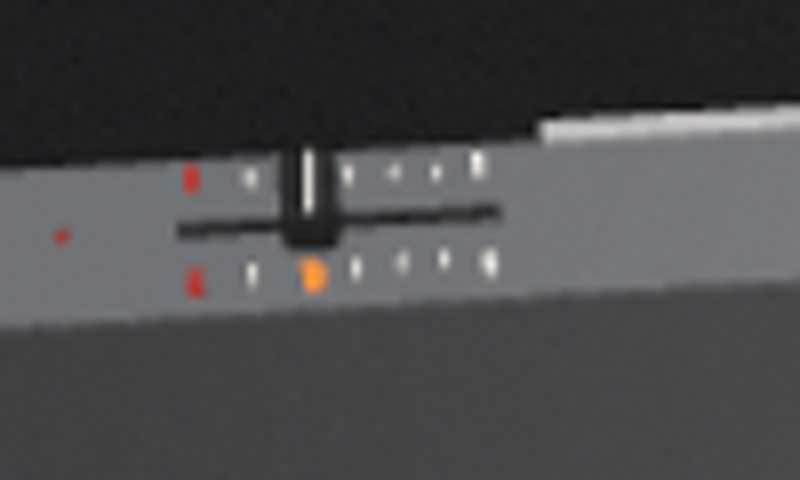

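The knob's line at (308, 182) stands over the orange mark, in line with the bar at (314, 275). The tray lip sits against the front at (540–800, 120). The arm is clear.

```bash
python3 -c "
from bench import bot
print(bot.finish_job())"
```

```text
the job is handed in; nothing more can be done
None
```

I pushed the drip tray home, then pushed the heat slider into its click-stop at the orange mark, and handed the job in at about 9.5 s with the arm clear of everything; the result of the judging was not shown.

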